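Open the filter box of the airbrush bench

TASK

Open the filter box on the glass painter's light table: press the orange snap tab fully down, then push the grey cover it was holding along its rails, off the filter seat and onto the other end of the box, until the pleated filter is wholly uncovered. Only press and push: the cover must not be lifted or tipped off its rails. Leave the pigment jars and the loose tin lid where they are.

Things in the scene. Friction and masses are not known exactly. Their poses are not given: they have to be found in the camera images.
- filter_box: Fixed slate-blue box, 268 mm long (x), 140 mm wide (y), flat deck 60 mm above the table. Origin at the centre of its underside, z up. Along both long sides: a runner (top at 64 mm, 84 mm clear between the two) and outside it a guide 71 mm high. The cover slides only along the box's +x: seat at the -x end (back wall 70 mm high), snap tab at x = 14.5 mm, then the empty parking end.
- filter (a point): Centre of the pleated filter (white and pale blue, 103 mm along box x, 83 mm wide), on the deck at the -x end, hidden under the cover at the start. It is wholly uncovered once the cover has gone about 110 mm.
- end_stop (a point): Middle of the inner face of the end stop at the box's +x end, at the stop's top, 74 mm above the table; the cover meets it after about 130 mm of travel.
- cover: Loose grey plate, about 0.25 kg, 115 mm long (x), 104 mm wide (y), 6 mm thick, on the runners with 3 mm play to each guide; origin at the centre of its underside, axes parallel to the box's. It starts with its origin near x = -65 mm in the box's frame, 64 mm above the table. It carries a black push rib. It slides with a few newtons and stays where it is left.
- cover_rib (a point): Centre of the top of the push rib: 64 mm wide (y), 10 mm thick (x), 25 mm high, 10 mm towards +x of the cover's origin; this point is 95 mm above the table. The face to push is 5 mm towards the box's -x from here; behind it lie 62 mm of free flat cover plate (top 70 mm above the table).
- snap_tab_top (a point): Centre of the top face of the orange snap tab, 40 mm (box x) by 34 mm (box y). Up, it stands 12 mm above the deck (72 mm above the table), just in front of the cover's +x edge, and blocks the cover; it moves straight down.
- snap_tab (a joint): How far the tab is pressed, in m: 0 is up, 0.011 is fully down (its top then 1 mm above the deck, 3 mm under the cover's path). The cover passes only when it is pressed more than about 8 mm. It takes about 4 to 5 N to move, has no return spring and stays down when pressed.
- jar_cobalt: Cobalt-blue closed screw-cap pigment jar, 52 mm across, 85 mm tall, loose, standing on the table near the box; origin at the centre of its underside. Only a bystander.
- jar_navy: Dark navy closed screw-cap pigment jar, 52 mm across, 85 mm tall, loose, standing on the table near the box; origin at the centre of its underside. Only a bystander.
- jar_turquoise: Turquoise closed screw-cap pigment jar, 52 mm across, 85 mm tall, loose, standing on the table near the box; origin at the centre of its underside. Only a bystander.
- jar_lid: Loose round tin lid, 72 mm across, 12 mm thick, lying on the table beside the box; origin at the centre of its underside. Only a bystander.
Mind the look-alikes: they are no part of the job. Of the things like the cover, leave any that is purple or yellow; of the rest the larger one is meant.

How it is judged:
On the way, in this order (a step that is already met when the one before it is completed fails the run):
1. the snap tab is pressed down at least 9 mm while the cover is still on its seat (value of joint snap_tab above 0.009 m and x of cover in the frame of filter_box below -0.058 m), for 0.1 s.
2. the cover is pushed at least 111 mm off its seat (x of cover in the frame of filter_box above 0.046 m), for 0.2 s.
At the end, for the whole second after the job is handed in: Tab pressed at least 9 mm; cover flat and at rest on its runners between the guides, its origin 46 to 72 mm towards +x of the box origin (at least about 111 mm off its seat); jars upright, jars and tin lid within 20 mm of their starts (value of joint snap_tab above 0.009 m and x of cover in the frame of filter_box between 0.046 and 0.072 m and y of cover in the frame of filter_box between -0.006 and 0.006 m and z of cover in the frame of filter_box between 0.061 and 0.067 m and angle between the x axis of cover and the x axis of filter_box, either way round below 0.1 rad and angle between cover's own z axis and vertical below 0.05 rad and linear speed of cover below 0.01 m/s and distance of each of jar_cobalt, jar_navy, jar_turquoise, jar_lid from where it was at the start of the episode below 0.02 m and angle between each of jar_cobalt, jar_navy, jar_turquoise's own z axis and vertical below 0.2 rad); the robot touches nothing.
It fails at once if the cover is lifted more than 6 mm off its runners (z of cover in the frame of filter_box above 0.07 m).
It fails at once if the cover is tipped more than 0.15 rad (angle between cover's own z axis and vertical above 0.15 rad).
It fails at once if the cover falls off its runners (z of cover in the frame of filter_box below 0.056 m).
It fails at once if a pigment jar or the tin lid is moved more than 20 mm or a jar is tipped (distance of any of jar_cobalt, jar_navy, jar_turquoise, jar_lid from where it was at the start of the episode above 0.02 m or angle between any of jar_cobalt, jar_navy, jar_turquoise's own z axis and vertical above 0.3 rad).
It also fails if it takes over 43 s, if anything falls off the work surface, if the arm or the gripper's body presses on something with over 40 N, if the wrist force passes 120 N, or if a joint passes its speed limit or range.

ROBOT

A 7-joint arm with a two-finger parallel gripper is mounted at the origin on the work surface. World frame = base frame: x ahead of the robot, y to its left, z up, the work surface at z = 0. Lengths are in m, angles in rad, forces in N, time in s.
With the tool pointing down it reaches from about 0.4 to 0.85 m from the base axis. Payload 10.4 kg.
Tool frame: the origin (TCP) lies midway between the tips of the shut fingers; the grasp point (between the pads) lies 19 mm behind it; z points along the fingers, y is the line along which they close (so a half turn about z gives the same grasp; the last joint's range is limited). The gripper opens to 85 mm and grips with 20 to 120 N. Pads are 22 mm wide; open, the fingers measure 114 mm over their backs; the gripper's body (76 mm by 85 mm) begins 54 mm behind the grasp point. The pads swing forward as they close: fully open they stand 13 mm farther back than shut.
Start: joints at [-1.209, 0.332, -0.065, 1.46, 0.022, 1.35, -0.088], TCP at [0.235, 0.579, 0.231] pointing down, gripper open.
Joint ranges: [-2.6, 2.6], [-0.5, 2.12], [-1.47, 1.34], [0.16, 2.42], [-1.27, 4.41], [0.06, 2.06], [-2.6, 2.6]. Speed limits (rad/s): [2.22, 2.22, 2.79, 2.79, 3.14, 3.14, 3.14].

INTERFACE

Orientations are given as a unit quaternion [x, y, z, w].
In Python, from workcell import get_obs, camera, camera_params, hand_in gives the robot as it stands.
- The arm moves only by the tool carry_out, never from a script. Its argument "commands" is a list that holds one entry, the list of rows, each a list of 6 numbers: the shift along the tool's x, y, z in units of 40 mm (1.0 is 40 mm), then the turn, a rotation vector about the tool's x, y, z in units of 6 degrees (1.0 is 6 degrees). In form: [[[x, y, z, ax, ay, az], ...]]. A call has 1 to 20 rows; each row shifts and turns the commanded pose from where the row before left it, along the tool's axes as they then stand; what a row does not reach is not made up. A row lasts 1/12 s, in which the tool goes at most 41.7 mm and 7.16 degrees, less where a joint would pass 70% of its speed; a pose out of reach is approached as far as the arm can. A call is refused whole if a number of a shift passes 1 or a number of a turn 1, either way. A call with a gripper value outside its range is refused whole. "hand" is the closure, from -1 (fully open) to 1 (shut), set as the call begins (left out, the last holds). The fingers move at their own pace and stop on an object; "force" is the grip in N (left out, the last holds). Time passes only in rows, so rows that do not move let the fingers close. It gives the time, the measured TCP pose, the force, the opening and the grip force at its end, in the units of the state.
- get_obs(): the state, without advancing time (a new reading comes with each control period).
- camera(name): name is "scene" or "side" or "wrist"; returns the picture (384x512x3 uint8, red, green, blue); there is no depth.
- camera_params(name): a dict with "mtx" (3x3 intrinsics, pixels), "R" (3x3) and "t" (3): a world point X has camera coordinates R X + t. Camera axes: x right, y down, z forward; pixel columns grow to the right and rows downward; lengths in m; the calibration is good to about 2 mm. A picture is of the moment at which its call begins: read the wrist's pose just before it. camera_params takes no time and is no camera call; for the wrist camera it gives the pose at the moment of the call.
- hand_in(): hands the job in; it is judged then, once.
The state is a dict: "clock": time; "joint_pos": joint angles; "joint_velocities": joint speeds; "tau": joint torques, N m; "position": TCP position; "ee_rot": TCP orientation; "ft_force": force on the tool from outside, world axes, zero at the start; "torque": the same for the moment, N m; "grip_width": opening from 0.0 (shut) to 1.0 (fully open); "grasp_force": force on a finger pad.
Only numpy, scipy, OpenCV 4.12 (cv2) and the standard library are available. Lean on these libraries where they do the work, as an engineer would, in place of code of your own. Each camera call takes 0.05 s, during which the arm holds its last target. There are 200 camera calls.

## Working session

There is one attempt and no reset: what is moved stays moved. The work goes in short steps, Python scripts to look and compute and a tool call to move; the robot and the scene stay as the last step left them, time stands still between calls to the robot, and variables do not carry over. Pictures are saved under pics/ and viewed, at most 10 in all, crops included, and the job is handed in when it is done.

Besides the shell and the picture viewer there is one more tool, called after "Emit:" as a command line: name --argument value ..., lists and objects as JSON in quotes. carry_out: Moves the arm, as the interface text tells. Its arguments: {"type":"object","properties":{"commands":{"type":"array"},"hand":{"type":"number"},"force":{"type":"number"}},"required":["commands"]}

```bash
mkdir -p pics
python3 - <<'E'
from workcell import *
import cv2
o=get_obs();print({k:o[k] for k in('clock','position','ee_rot','grip_width','ft_force')})
for n in('scene','side'):
    p=camera_params(n);print(n,p)
    cv2.imwrite(f'pics/{n}0.png',cv2.cvtColor(camera(n),cv2.COLOR_RGB2BGR))
a=cv2.imread('pics/scene0.png')
E
```

```text
{'clock': 0.0, 'position': array([0.23446922, 0.57896344, 0.23052777]), 'ee_rot': array([ 1.91198315e-01,  9.81551183e-01, -6.83119205e-04, -1.16137360e-04]), 'grip_width': 1.0024906586925775, 'ft_force': array([-0.50352581,  1.21523527, -0.29784537])}
scene {'mtx': array([[440.5745151 ,   0.        , 256.34445854],
       [  0.        , 440.5745151 , 185.79458941],
       [  0.        ,   0.        ,   1.        ]]), 'R': array([[ 0.84635928,  0.53222906, -0.02020401],
       [ 0.28209997, -0.4801304 , -0.83059883],
       [-0.4517694 ,  0.69728547, -0.55650462]]), 't': array([-0.48031243, -0.09199263,  1.22000265])}
side {'mtx': array([[458.65474835,   0.        , 258.87664804],
       [  0.        , 458.65474835, 191.05056799],
       [  0.        ,   0.        ,   1.        ]]), 'R': array([[ 0.8543701 , -0.5193479 ,  0.01815194],
       [-0.39396081, -0.67008628, -0.62910989],
       [ 0.33889026,  0.53034153, -0.7771044 ]]), 't': array([-0.45854183,  0.24959642,  0.65445366])}
```

View pics/scene0.png

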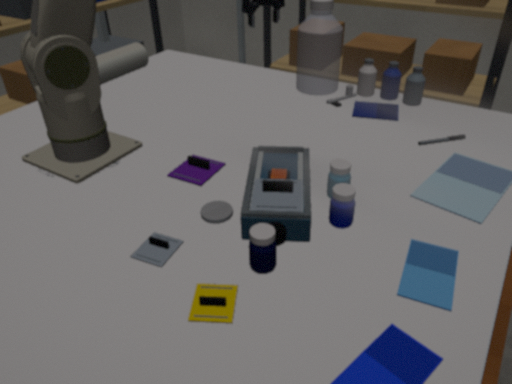

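View pics/side0.png

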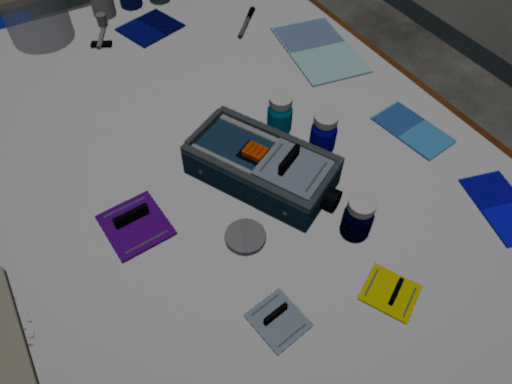

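The scene view shows the box at about (279,190), and the side view shows it at about (262,165), with the tab at (255,151). There are four cover-like plates in the side view:
- purple (135,225)
- yellow (390,292)
- small grey (278,320)
- larger grey in the box (295,165)

The larger grey plate on the box fits, since purple and yellow are excluded and it is bigger than the loose grey one. I'll confirm it in an enlarged crop.

Run:
```python
import cv2,numpy as np
a=cv2.imread('pics/side0.png')[100:228,170:354]
a=cv2.resize(a,None,fx=4.3,fy=4.3,interpolation=cv2.INTER_CUBIC)
cv2.imwrite('pics/crop_side.png',cv2.convertScaleAbs(a,alpha=1.5,beta=10));print(a.shape)
b=cv2.imread('pics/scene0.png')[140:240,235:365]
b=cv2.resize(b,None,fx=6,fy=6,interpolation=cv2.INTER_CUBIC)
cv2.imwrite('pics/crop_scene.png',cv2.convertScaleAbs(b,alpha=1.5,beta=10));print(b.shape)
```

```text
(550, 791, 3)
(600, 780, 3)
```

View pics/crop_side.png

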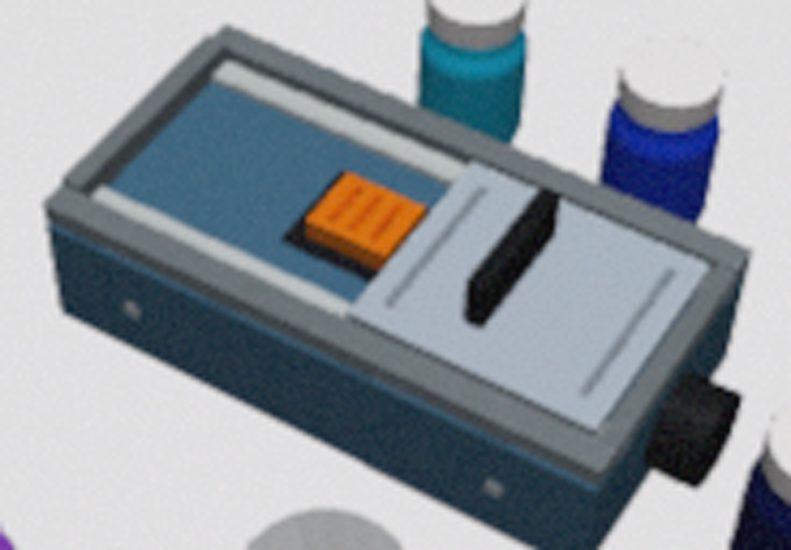

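View pics/crop_scene.png

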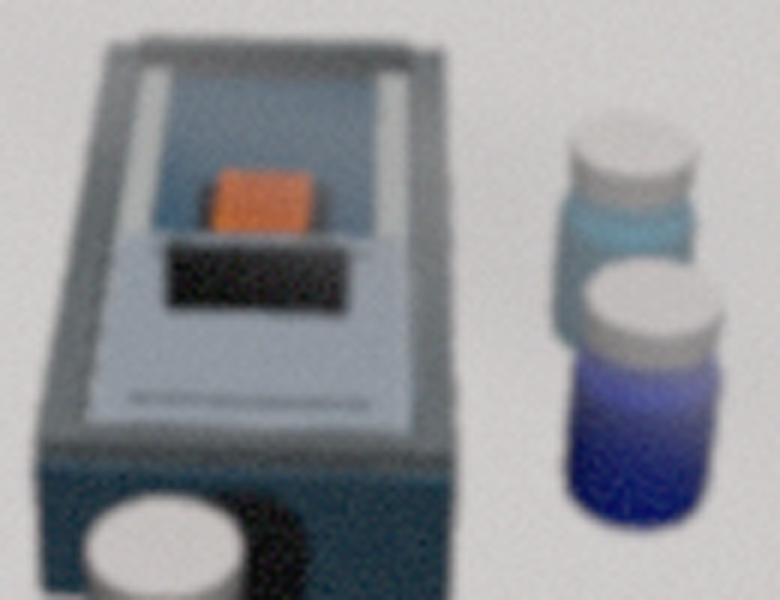

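The crops confirm it: the larger grey plate with the black rib sits in the box. Side crop positions are the cover's corners at (352,318), (472,163), (710,262) and (598,430), and the orange tab's top around (366,217). In the scene crop the tab is at (265,202). The black knob on the -x end wall is part of the box.

```bash
cat > h.py <<'E'
import numpy as np
from workcell import *
def cast(cam,px,z):
    p=camera_params(cam);C=-p['R'].T@p['t']
    d=p['R'].T@np.linalg.inv(p['mtx'])@[px[0],px[1],1]
    return (C+d*(z-C[2])/d[2])
E
python3 - <<'E'
from h import *
np.set_printoptions(precision=4,suppress=True)
S=lambda u,v,z:cast('side',(170+(u+.5)/4.3-.5,100+(v+.5)/4.3-.5),z)[:2]
Q=lambda u,v,z:cast('scene',(235+(u+.5)/6-.5,140+(v+.5)/6-.5),z)[:2]
cs=np.array([S(352,318,.07),S(472,163,.07),S(710,262,.07),S(598,430,.07)])
cq=np.array([Q(118,235,.07),Q(408,240,.07),Q(412,432,.07),Q(88,420,.07)])
for n,c in(('side',cs),('scene',cq)):
    d=c[0]-c[3]+c[1]-c[2];print(n,c,'ctr',c.mean(0),'yaw',np.degrees(np.arctan2(d[1],d[0])),np.linalg.norm(c[0]-c[3]),np.linalg.norm(c[0]-c[1]))
print('tab',np.mean([S(345,172,.072),S(427,205,.072),S(383,262,.072),S(307,222,.072)],0),np.mean([Q(220,170,.072),Q(312,172,.072),Q(312,232,.072),Q(214,232,.072)],0))
b=[S(748,250,.071),S(600,478,.071),S(46,205,.071),S(225,28,.071)];print('box side',b,np.mean(b,0))
b=[Q(38,447,.071),Q(455,465,.071),Q(443,48,.071),Q(112,43,.071)];print('box scene',b,np.mean(b,0))
print('rib',S(510,240,.095),Q(258,246,.095))
# jars caps, z=.085
for n,q,s in(('turq',Q(633,150,.085),S(476,2,.085)),('cob',Q(652,298,.085),S(670,72,.085)),('navy',Q(165,540,.085),cast('side',(361,205),.085)[:2])):print(n,q,s)
o=get_obs();from scipy.spatial.transform import Rotation as R;print(R.from_quat(o['ee_rot']).as_matrix(),o['clock'])
E
```

```text
side [[ 0.5409  0.0343]
 [ 0.6318  0.0849]
 [ 0.686  -0.0147]
 [ 0.594  -0.0638]] ctr [0.6132 0.0102] yaw 118.45005947099182 0.11156455547018608 0.10402615604941087
scene [[ 0.5405  0.037 ]
 [ 0.6329  0.0872]
 [ 0.6865 -0.0143]
 [ 0.592  -0.0627]] ctr [0.613  0.0118] yaw 117.58833112886974 0.11214853783581709 0.10513351877770732
tab [0.5746 0.0798] [0.5765 0.0813]
box side [array([ 0.7033, -0.0179]), array([ 0.5807, -0.0838]), array([0.461, 0.154]), array([0.5807, 0.2161])] [0.5814 0.0671]
box scene [array([ 0.5867, -0.0843]), array([ 0.7068, -0.0241]), array([0.5804, 0.2202]), array([0.4618, 0.1564])] [0.5839 0.0671]
rib [0.606  0.0193] [0.607  0.0231]
turq [0.6865 0.1626] [0.6814 0.1596]
cob [0.7305 0.0759] [0.7302 0.0764]
navy [ 0.6558 -0.1178] [ 0.6528 -0.1248]
[[-0.9269  0.3754 -0.0004]
 [ 0.3754  0.9269 -0.0012]
 [-0.     -0.0013 -1.    ]] 0.1
```

Emit:
carry_out --commands '[[[0,0,0,0,0,0.666],[0,0,0,0,0,0.666],[0,0,0,0,0,0.666],[0,0,0,0,0,0.666],[0,0,0,0,0,0.666],[0,0,0,0,0,0.666],[0,0,0,0,0,0.666],[0,0,0,0,0,0.666],[0,0,0,0,0,0.666],[0,0,0,0,0,0.666],[0,0,0,0,0,0]]]' --hand 1 --force 30

```text
clock: 1.02
position: [0.2345, 0.5791, 0.2309]
ee_rot: [0.516, 0.856, -0.0, 0.0]
ft_force: [-0.8, -0.9, -0.9]
grip_width: 0.002
grasp_force: 0.0
```

Emit:
carry_out --commands '[[[-0.832,0.093,0.1,0,0,0],[-0.832,0.093,0.1,0,0,0],[-0.832,0.093,0.1,0,0,0],[-0.832,0.093,0.1,0,0,0],[-0.832,0.093,0.1,0,0,0],[-0.832,0.093,0.1,0,0,0],[-0.832,0.093,0.1,0,0,0],[-0.832,0.093,0.1,0,0,0],[-0.832,0.093,0.1,0,0,0],[-0.832,0.093,0.1,0,0,0],[-0.832,0.093,0.1,0,0,0],[-0.832,0.093,0.1,0,0,0],[-0.832,0.093,0.1,0,0,0],[-0.832,0.093,0.1,0,0,0],[-0.832,0.093,0.1,0,0,0],[-0.832,0.093,0.1,0,0,0],[-0.832,0.093,0.1,0,0,0],[-0.832,0.093,0.1,0,0,0],[0,0,0,0,0,0],[0,0,0,0,0,0]]]'

```text
clock: 2.68
position: [0.5753, 0.0794, 0.1587]
ee_rot: [0.516, 0.857, -0.001, -0.0]
ft_force: [0.3, 0.6, -0.3]
grip_width: 0.002
grasp_force: 0.0
```

Run:
```python
from h import *
import cv2
from scipy.spatial.transform import Rotation as R
np.set_printoptions(precision=4,suppress=True)
o=get_obs();print(o['clock'],o['position'],o['grip_width'],o['ft_force'],o['joint_pos']);print(R.from_quat(o['ee_rot']).as_matrix())
w=camera('wrist');s=camera('side')[90:250,150:362]
im=np.hstack([cv2.resize(w,(440,330)),cv2.resize(s,(437,330))])
cv2.imwrite('pics/m1.png',cv2.cvtColor(cv2.resize(im,(800,301)),cv2.COLOR_RGB2BGR))
```

```text
2.6833 [0.5753 0.0794 0.1587] 0.002307009307003708 [ 0.345   0.5802 -0.3107] [-0.568   0.2965  0.4213  1.6962 -0.1286  1.1774  0.3735]
[[-0.4679  0.8838 -0.0008]
 [ 0.8838  0.4679 -0.0011]
 [-0.0006 -0.0012 -1.    ]]
```

View pics/m1.png

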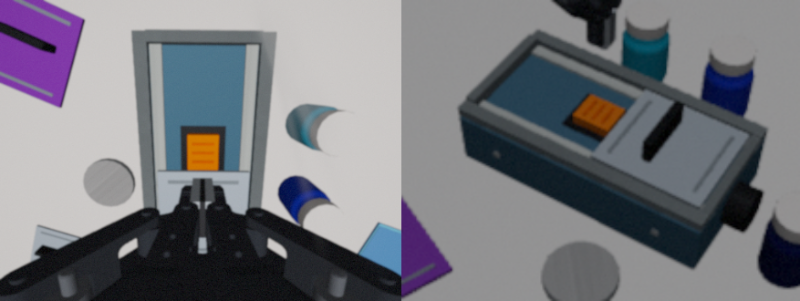

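The wrist view shows the tool lined up with the box and the tab ahead of the fingertips at about (203,150). I'll measure the tab and the box's yaw from here.

Run:
```python
from h import *
import cv2
np.set_printoptions(precision=4,suppress=True)
w=camera('wrist')
hsv=cv2.cvtColor(w,cv2.COLOR_RGB2HSV)
m=cv2.inRange(hsv,(5,170,150),(20,255,255))
c=max(cv2.findContours(m,cv2.RETR_EXTERNAL,cv2.CHAIN_APPROX_NONE)[0],key=cv2.contourArea)
q=cv2.boxPoints(cv2.minAreaRect(c));P=np.array([cast('wrist',x,.072)[:2] for x in q])
print(q,P,P.mean(0))
for i in range(2):
    e=P[i+1]-P[i];print(np.linalg.norm(e),np.degrees(np.arctan2(e[1],e[0])))
# outer guide edges: brightness step per row
g=cv2.cvtColor(w,cv2.COLOR_RGB2GRAY).astype(float)
L=[];Rr=[]
for r in range(70,200,10):
    x=g[r]<150
    k=[i for i in range(150,400) if x[i]]
    l=next(i for i in range(150,300) if x[i:i+8].all());h=next(i for i in range(270,360) if not x[i:i+6].any())
    L.append(cast('wrist',(l-.5,r),.071)[:2]);Rr.append(cast('wrist',(h-.5,r),.071)[:2])
for E in(L,Rr):
    vx,vy,x0,y0=cv2.fitLine(np.float32(E),cv2.DIST_HUBER,0,1e-4,1e-4).ravel();print('edge',np.degrees(np.arctan2(vy,vx)),x0,y0)
u=np.array([np.cos(np.radians(118)),np.sin(np.radians(118))]);n=np.array([u[1],-u[0]])
print('lat edges',np.median(np.array(L)@n),np.median(np.array(Rr)@n),'tab lat/long',P.mean(0)@n,P.mean(0)@u,'tcp',get_obs()['position'][:2]@n,get_obs()['position'][:2]@u)
```

```text
[[238. 176.]
 [277. 176.]
 [277. 220.]
 [238. 220.]] [[0.5503 0.0932]
 [0.5788 0.1085]
 [0.5977 0.0745]
 [0.5679 0.0586]] [0.5737 0.0837]
0.03238053194818504 28.069979007505733
0.038855863286170876 -60.906075947812575
edge -62.35491 0.49016175 0.09680845
edge -62.694405 0.5839955 0.15228222
lat edges 0.47826502946437255 0.5872996674492322 tab lat/long 0.5458373709278065 -0.19541319954051617 tcp 0.5461961326633678 -0.1964138698329951
```

Emit:
carry_out --commands '[[[0,0,0.5,0,0,0],[0,0,0.5,0,0,0],[0,0,0.5,0,0,0],[0,0,0.4,0,0,0],[0,0,0.1,0,0,0],[0,0,0.05,0,0,0],[0,0,0.05,0,0,0],[0,0,0.05,0,0,0],[0,0,0.05,0,0,0],[0,0,0.05,0,0,0],[0,0,0.05,0,0,0],[0,0,0.05,0,0,0],[0,0,0,0,0,0],[0,0,0,0,0,0]]]'

```text
clock: 4.0
position: [0.5752, 0.0819, 0.0654]
ee_rot: [0.515, 0.857, 0.0, 0.0]
ft_force: [1.3, 0.9, 1.8]
grip_width: 0.002
grasp_force: 0.9
```

Emit:
carry_out --commands '[[[0,0,0.05,0,0,0],[0,0,0.05,0,0,0],[0,0,0,0,0,0],[0,0,0,0,0,0]]]'

```text
clock: 4.33
position: [0.575, 0.0818, 0.0612]
ee_rot: [0.515, 0.857, 0.0, 0.0]
ft_force: [1.6, 1.0, 3.1]
grip_width: 0.002
grasp_force: 1.1
```

Emit:
carry_out --commands '[[[0,0,0.04,0,0,0],[0,0,0,0,0,0],[0,0,0,0,0,0]]]'

```text
clock: 4.58
position: [0.5751, 0.0819, 0.061]
ee_rot: [0.515, 0.857, 0.0, -0.0]
ft_force: [-4.9, -0.6, 18.5]
grip_width: -0.004
grasp_force: 8.8
```

Emit:
carry_out --commands '[[[0,0,0.03,0,0,0],[0,0,0,0,0,0],[0,0,0,0,0,0]]]'

```text
clock: 4.83
position: [0.5752, 0.0819, 0.0609]
ee_rot: [0.515, 0.857, 0.001, -0.0]
ft_force: [-10.5, -0.9, 29.8]
grip_width: 0.001
grasp_force: 14.6
```

Emit:
carry_out --commands '[[[0,0,-0.4,0,0,0],[0,0,-0.65,0,0,0],[0,0,-0.65,0,0,0],[-0.5,0,0,0,0,0],[-0.5,0,0,0,0,0],[-0.5,0,0,0,0,0],[-0.5,0,0,0,0,0],[-0.5,0,0,0,0,0],[0,0,0,0,0,0],[0,0,0,0,0,0]]]'

```text
clock: 5.67
position: [0.6214, -0.008, 0.1257]
ee_rot: [0.516, 0.857, -0.001, -0.0]
ft_force: [0.2, -0.0, -1.5]
grip_width: -0.001
grasp_force: 0.0
```

Run:
```python
from h import *
import cv2
np.set_printoptions(precision=4,suppress=True)
o=get_obs();u=np.array([-.4695,.8829,0]);print(o['clock'],o['position'],o['position']@u,o['ft_force'])
p=camera_params('side');X=p['R']@o['position']+p['t'];x=p['mtx']@X;print('tcp px',x[:2]/x[2])
w=camera('wrist');s=camera('side')[70:230,150:362]
im=np.hstack([cv2.resize(w,(400,300)),cv2.resize(s,(400,300))])
cv2.imwrite('pics/m2.png',cv2.cvtColor(im,cv2.COLOR_RGB2BGR))
```

```text
5.6667 [ 0.6214 -0.008   0.1257] -0.2987924690330766 [ 0.2388 -0.0095 -1.5413]
tcp px [306.2196 149.6283]
```

View pics/m2.png

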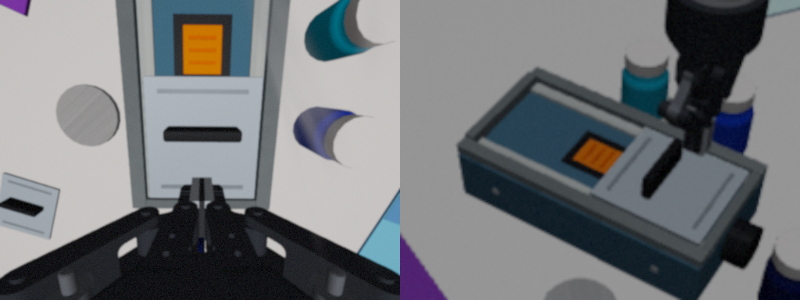

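Tab is down (flush with the deck), the cover is still seated with its rib at (203,134), and the fingers are behind the rib over the free plate. Next I go down and push.

Emit:
carry_out --commands '[[[0,0,0.5,0,0,0],[0,0,0.5,0,0,0],[0,0,0.2,0,0,0],[0,0,0,0,0,0],[0.15,0,0,0,0,0],[0.15,0,0,0,0,0],[0.1,0,0,0,0,0],[0.1,0,0,0,0,0],[0.1,0,0,0,0,0],[0.1,0,0,0,0,0],[0.1,0,0,0,0,0],[0.1,0,0,0,0,0],[0.1,0,0,0,0,0],[0,0,0,0,0,0]]]'

```text
clock: 6.93
position: [0.6026, 0.03, 0.0784]
ee_rot: [0.515, 0.857, 0.0, -0.0]
ft_force: [0.1, -0.2, -0.1]
grip_width: -0.0
grasp_force: 0.0
```

Run:
```python
from h import *
import cv2
np.set_printoptions(precision=4,suppress=True)
o=get_obs();u=np.array([-.4695,.8829,0]);print(o['clock'],o['position'],o['position']@u,o['ft_force'])
w=camera('wrist');s=camera('side')[70:230,150:362]
im=np.hstack([cv2.resize(w,(400,300)),cv2.resize(s,(400,300))])
cv2.imwrite('pics/m3.png',cv2.cvtColor(im,cv2.COLOR_RGB2BGR))
```

```text
6.9333 [0.6026 0.03   0.0784] -0.25642748541085286 [ 0.0938 -0.2457 -0.1187]
```

View pics/m3.png

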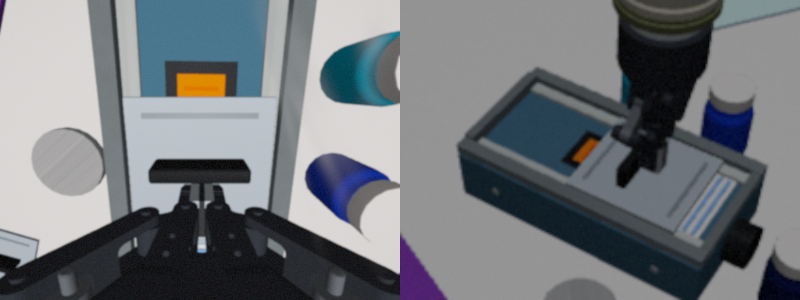

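The cover is sliding over the tab, with the filter's stripes appearing at the -x end in the side view (705,205). I'll keep pushing.

Emit:
carry_out --commands '[[[0.125,0,0,0,0,0],[0.125,0,0,0,0,0],[0.125,0,0,0,0,0],[0.125,0,0,0,0,0],[0.125,0,0,0,0,0],[0.125,0,0,0,0,0],[0.125,0,0,0,0,0],[0.125,0,0,0,0,0],[0.125,0,0,0,0,0],[0.125,0,0,0,0,0],[0.125,0,0,0,0,0],[0.125,0,0,0,0,0],[0.125,0,0,0,0,0],[0.125,0,0,0,0,0],[0.125,0,0,0,0,0],[0.125,0,0,0,0,0],[0.125,0,0,0,0,0],[0.125,0,0,0,0,0],[0,0,0,0,0,0],[0,0,0,0,0,0]]]'

```text
clock: 8.7
position: [0.5607, 0.1089, 0.0786]
ee_rot: [0.515, 0.857, 0.0, -0.0]
ft_force: [-0.3, -0.1, -1.2]
grip_width: 0.006
grasp_force: 0.0
```

Run:
```python
from h import *
import cv2
np.set_printoptions(precision=4,suppress=True)
o=get_obs();u=np.array([-.4695,.8829,0]);print(o['clock'],o['position'],o['position']@u,o['ft_force'])
w=camera('wrist');s=camera('side');cv2.imwrite('pics/raw4.png',s[:,:,::-1]);cv2.imwrite('pics/raw4w.png',w[:,:,::-1]);s=s[90:230,160:345]
im=np.hstack([cv2.resize(w[:,100:412],(300,369)),cv2.resize(s,(488,369))])
cv2.imwrite('pics/m4.png',cv2.convertScaleAbs(cv2.cvtColor(im,cv2.COLOR_RGB2BGR),alpha=1.4))
```

```text
8.7 [0.5607 0.1089 0.0786] -0.1671287069756773 [-0.3043 -0.0723 -1.234 ]
```

View pics/m4.png

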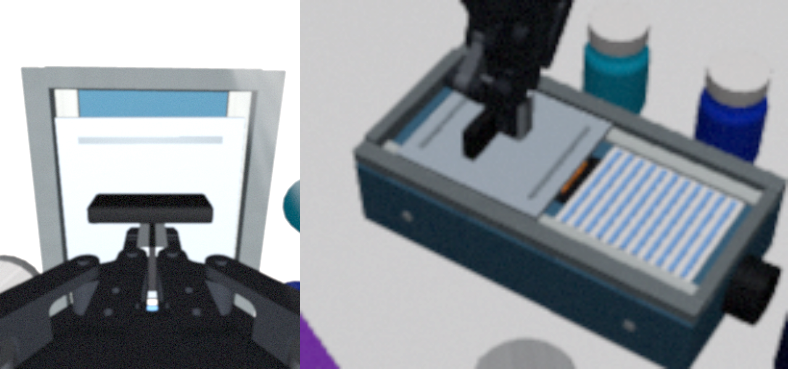

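The filter is wholly visible in the side view, with the cover's -x edge from (541,218) to (610,124). I'll work out the remaining travel.

Run:
```python
from h import *
u=np.array([-.4695,.8829])
S=lambda x,y,z:cast('side',(160+(x-300)*185/488,90+y*140/369),z)[:2]
W=lambda x,y,z:cast('wrist',(100+x*312/300,y*384/369),z)[:2]
b=np.array([.5825,.0675])
print('side -x edge',[(S(*p,.07)-b)@u for p in((541,218),(610,124))],'cover x', np.mean([(S(*p,.07)-b)@u for p in((541,218),(610,124))])+.0575)
print('wrist +x edge',(W(150,117,.07)-b)@u-.0575,'stop inner',(W(150,88,.074)-b)@u,'stop outer',(W(150,68,.074)-b)@u)
```

```text
side -x edge [np.float64(-0.008572640992377525), np.float64(-0.004156100685021757)] cover x 0.051135629161300364
wrist +x edge 0.053848751284914155 stop inner 0.12576873434027092 stop outer 0.13523133261187126
```

Three estimates put the cover at x ≈ 51 mm. I'll push 7 mm more to centre it in the window, then back off and lift away.

Emit:
carry_out --commands '[[[0.1,0,0,0,0,0],[0.075,0,0,0,0,0],[0,0,0,0,0,0],[0,0,0,0,0,0],[0,0,0,0,0,0],[-0.15,0,0,0,0,0],[-0.15,0,0,0,0,0],[-0.15,0,0,0,0,0],[0,0,0,0,0,0],[0,0,-0.4,0,0,0],[0,0,-0.8,0,0,0],[0,0,-0.8,0,0,0],[-0.4,0,-0.8,0,0,0],[-0.8,0,-0.4,0,0,0],[-0.8,0,0,0,0,0],[0,0,0,0,0,0],[0,0,0,0,0,0]]]'

```text
clock: 10.22
position: [0.604, 0.0254, 0.2066]
ee_rot: [0.517, 0.856, -0.0, 0.0]
ft_force: [-0.4, 1.0, -1.0]
grip_width: 0.003
grasp_force: 0.0
```

Run:
```python
from h import *
import cv2
o=get_obs();print(o['clock'],o['position'],o['ft_force'])
w=camera('wrist');s=camera('side')[90:230,160:345]
im=np.hstack([cv2.resize(w[:,100:412],(300,369)),cv2.resize(s,(488,369))])
cv2.imwrite('pics/m5.png',cv2.convertScaleAbs(cv2.cvtColor(im,cv2.COLOR_RGB2BGR),alpha=1.2))
```

```text
10.2167 [0.60402177 0.02536719 0.20662479] [-0.4313637   0.9858559  -1.01749962]
```

View pics/m5.png

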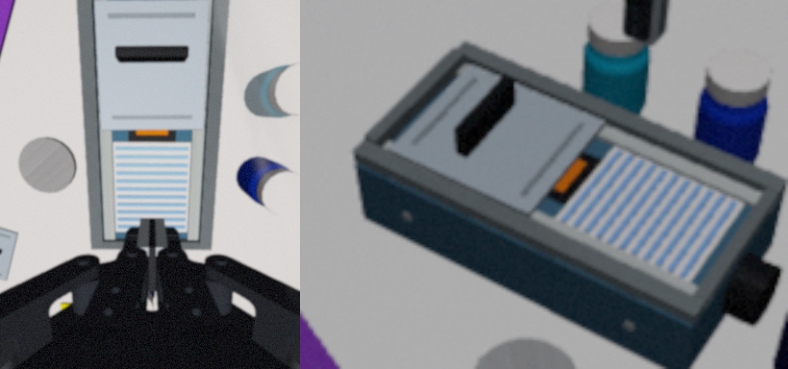

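The cover lies flat and straight with its -x edge from (531,214) to (605,122), about 7 mm short of the stop. The tab is down, the filter is fully bare, the jars and lid haven't moved, and the arm is clear.

```bash
python3 -c "
from workcell import *
print(hand_in())"
```

```text
the job is handed in; nothing more can be done
None
```

The snap tab is pressed fully down, the cover is parked about 7 mm short of the end stop with the filter wholly uncovered, the jars and lid were left where they stood, and the job is handed in; no verdict was returned.

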